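Gauge the entrance hole of a nest box

TASK

Take the spring bore gauge out of its wooden stand and measure the larger of the two nest-box entrance holes: squeeze its pads, lower it into the hole until its foot lies flat on the wood, let go so that the feelers spring out against the wall of the hole, and press the lock cap fully down. Then lift the gauge out of the hole without squeezing the pads again, and put it back upright on the rails of its stand, still locked at the hole's size, and let go. Leave the loose things around undisturbed.

Things in the scene. Friction and masses are not known exactly. Their poses are not given: they have to be found in the camera images.
- gauge: Loose steel bore gauge, 101 mm high, 0.34 kg, upright in the stand. Origin: middle of the underside of its H-shaped foot; z up; the feelers spread along x. Foot 8 mm thick: two bars 84 mm long (x), 20 mm wide, centred 44 mm to either side (y), joined by a 16 mm bar. Below it a fixed 16 x 18 mm stem and the feelers' legs reach down to z = -29 mm.
- gauge_grip (a point): Middle of the gauge at the height to grip, 34 mm above the foot's underside. Here stands a fixed dark block 18 (x) by 32 mm (y), z 8 to 50 mm: closing along y on its plain faces (y = -16, +16 mm) holds the gauge without working it; closing along x at this height squeezes the pads.
- pad_a (a point): Centre of the outer face of the ribbed squeeze pad on the +x side (26 mm wide, z 12 to 50 mm; its twin is on the -x side). The faces are 64 mm apart when out, 30 mm when squeezed. Geared together, moving symmetrically along x; springs of 1.4 to 3 N each push them out when let go. A pinch of 20 N on them overcomes even the lock and spoils the reading.
- tip_a (a point): Tip of the +x feeler, 14 mm thick, 20 mm below the foot's underside, fixed to the pad above it and always 4 mm farther out than its face: 72 mm over the two tips when out, 38 mm when squeezed. Sprung out in a hole, the feelers also centre the gauge along x.
- jaw_a (a joint): Inward travel in m of the pad and feeler on the gauge's +x side: 0 fully out, 0.017 squeezed fully in; the span over the tips is 72 mm minus twice this, so it reads about 0.006 in the 60 mm hole, 0.014 in the 44 mm hole. The other pad reads the same.
- lock (a joint): Downward travel in m of the lock cap: 0 up (unlocked), about 0.008 fully down, where it clamps the feelers where they are. Needs about 6 N; it stays where it is left and does not spring back.
- lock_top (a point): Centre of the top of the lock cap, a plain metal button 22 mm across on top of the gauge: 72 mm above the underside of the foot when up, 64 mm when down. It is pressed straight down.
- box_wide: Pine nest box with the larger hole, fixed, lying on its back; body 220 (x) by 140 (y) by 120 mm high, on a back board 18 mm thick that sticks out 50 mm beyond its +x end. Origin: centre of the underside of the body; z up. Its front, on top, is 36 mm thick, level, hollow below.
- box_wide_hole (a point): Centre of the mouth of the 60 mm entrance hole, in the plane of the box's top face (120 mm up), 45 mm from the middle of the box towards its -x end. The hole's wall is straight for 36 mm down.
- box_narrow: The same nest box but with the smaller hole (44 mm), fixed; not to be measured.
- box_narrow_hole (a point): Centre of the mouth of the 44 mm hole, 120 mm up.
- stand: Wooden gauge stand, fixed: base 150 x 130 x 18 mm and two rails along its x, 130 mm long, 24 mm wide, centred 47 mm to either side (y), tops 90 mm up, with a 70 mm gap open at both ends. The bars of the gauge's foot rest on the rails, its feelers hang in the gap, gauge x along stand x. Origin: centre of its underside.
- stand_top (a point): Middle of the stand, level with the tops of the rails (90 mm up): where the gauge's origin belongs.
- sanding_block: Loose cork sanding block 110 x 65 x 34 mm, to be left alone. Origin: centre of its underside.
- glove_box: Loose blue carton 220 x 120 x 70 mm, to be left alone. Origin: centre of its underside.
- side_board: Loose pine board 200 x 120 x 18 mm, to be left alone. Origin: centre of its underside.
There are look-alikes about, which are no part of the job. What is shaped like the gauge but green is not meant.

How it is judged (in metres and radians):
On the way, in this order (a step that is already met when the one before it is completed fails the run):
1. the gauge stands in the larger hole with its foot flat on the wood, released and unlocked, its feelers sprung out against the wall of the hole (horizontal distance between gauge and box_wide_hole below 0.01 m and z of gauge in the frame of box_wide below 0.124 m and angle between gauge's own z axis and vertical below 0.06 rad and value of joint jaw_a between 0.0045 and 0.008 m and value of joint lock below 0.003 m and contact force between the fingers and gauge below 0.3 N), for 0.2 s.
2. the lock cap is pressed fully down while the gauge stands in the larger hole (value of joint lock above 0.007 m and horizontal distance between gauge and box_wide_hole below 0.01 m and z of gauge in the frame of box_wide below 0.123 m and value of joint jaw_a between 0.0045 and 0.008 m), for 0.1 s.
3. the gauge is lifted clear of the hole, still locked at its size (z of gauge in the frame of box_wide above 0.152 m and value of joint lock above 0.007 m and value of joint jaw_a between 0.0045 and 0.008 m), for 0.1 s.
At the end, for the whole second after the job is handed in: Gauge released, at rest, upright (0.06 rad) on its stand's rails: within 20 mm of the middle, foot within 4 mm of the rail tops, x along the rails within 0.2 rad either way; lock cap down (over 0.007) and feelers still at the 60 mm hole's size (jaw_a 0.0045 to 0.008) (horizontal distance between gauge and stand_top below 0.02 m and z of gauge in the frame of stand_top between -0.004 and 0.004 m and angle between the x axis of gauge and the x axis of stand, either way round below 0.2 rad and angle between gauge's own z axis and vertical below 0.06 rad and value of joint lock above 0.007 m and value of joint jaw_a between 0.0045 and 0.008 m and linear speed of gauge below 0.02 m/s); the robot touches nothing.
It fails at once if a loose bystander was shifted by more than 20 mm (distance of any of sanding_block, glove_box, side_board from where it was at the start of the episode above 0.02 m).
It fails at once if the gauge was tipped over (more than 0.6 rad) (angle between gauge's own z axis and vertical above 0.6 rad).
It also fails if it takes over 61 s, if anything falls off the work surface, if the arm or the gripper's body presses on something with over 40 N, if the wrist force passes 120 N, or if a joint passes its speed limit or range.

ROBOT

A 6-joint arm with a two-finger parallel gripper is mounted at the origin on the work surface. World frame = base frame: x ahead of the robot, y to its left, z up, the work surface at z = 0. Lengths are in mm, angles in rad, forces in N, time in s.
With the tool pointing down it reaches from about 300 to 775 mm from the base axis. Payload 14.6 kg.
Tool frame: the origin (TCP) lies between the finger pads; the fingertips stand 19 mm ahead of it and the grasp point (between the pads) is the TCP (manip.tcp_to_tips is the distance from the TCP to the fingertips, in mm); x points along the fingers, z is the direction in which the jaws open and shut, and the axes are right-handed (so a half turn about x gives the same grasp; the last joint's range is limited). The gripper opens to 94 mm and grips with 3 to 60 N. Pads are 16 mm wide; open, the fingers measure 119 mm over their backs; the gripper's body (75 mm by 177 mm) begins 78 mm behind the grasp point.
Start: joints at [-1.265, 0.3, 1.521, -0, 1.321, -0.067], TCP at [200.316, -512.214, 224.446] pointing down, gripper open.
Joint ranges: [-3.03, 3.03], [-0.79, 2.21], [0.23, 2.52], [-1.04, 4.18], [0, 3.07], [-2.55, 2.55]. Speed limits (rad/s): [2.22, 2.22, 2.57, 3.14, 3.14, 3.14].

INTERFACE

Orientations are given as [roll, pitch, yaw] about the fixed x, y, z axes, in that order (R = Rz(yaw) Ry(pitch) Rx(roll)).
In Python, from cell import manip gives the robot as it stands.
- The arm moves only by the tool jog_arm, never from a script. Its argument "moves" is a list that holds one entry, the list of rows, each a list of 6 numbers: the shift along the world's x, y, z in mm, then the turn, a rotation vector about the world's x, y, z in degrees. In form: [[[dx, dy, dz, wx, wy, wz], ...]]. A call has 1 to 5 rows; each row shifts and turns the pose as measured when the row begins; what a row does not reach is not made up. A row lasts 1/10 s, in which the tool goes at most 50 mm and 8.59 degrees, less where a joint would pass 70% of its speed; a pose out of reach is approached as far as the arm can. A call is refused whole if a number of a shift passes 50 or a number of a turn 8.59, either way. A call with a gripper value outside its range is refused whole. "gripper" is the opening, from -1 (shut) to 1 (fully open), set as the call begins (left out, the last holds). The fingers move at their own pace and stop on an object; "squeeze" is the grip in N (left out, the last holds). Time passes only in rows, so rows that do not move let the fingers close. It gives the time, the measured TCP pose, the force and the opening at its end, in the units of the state.
- manip.read_state(): the state, without advancing time (a new reading comes with each control period).
- manip.camera(name): name is "scene" or "top" or "wrist"; returns (picture, depth): 400x640x3 uint8, blue, green, red; 400x640 float32, mm along the optical axis (not along the pixel's ray), 0 where there is no reading.
- manip.camera_params(name): a dict with "fx", "fy", "cx", "cy" (pixels), "dist" ([k1, k2, p1, p2, k3] as OpenCV has them; the pictures are not rectified), "rvec" (rotation vector, rad) and "tvec" (3), from world to camera coordinates, as OpenCV has them. Camera axes: x right, y down, z forward; pixel columns grow to the right and rows downward; lengths in mm; the calibration is good to about 2 mm. A picture is of the moment at which its call begins: read the wrist's pose just before it. camera_params takes no time and is no camera call; for the wrist camera it gives the pose at the moment of the call.
- manip.sign_off(): hands the job in, once; it reports no verdict.
The state is a dict: "clock": time; "joints": joint angles; "qd": joint speeds; "effort": joint torques, N m; "eef_pos": TCP position; "eef_rot": TCP orientation; "wrist_force": force on the tool from outside, world axes, zero at the start; "moment": the same for the moment, N m; "finger_gap": finger opening in mm.
Only numpy, scipy, OpenCV 4.12 (cv2) and the standard library are available. Lean on these libraries where they do the work, as an engineer would, in place of code of your own. Each camera call takes 0.05 s, during which the arm holds its last target. There are 200 camera calls.

## Working session

There is one attempt and no reset: what is moved stays moved. The work goes in short steps, Python scripts to look and compute and a tool call to move; the robot and the scene stay as the last step left them, time stands still between calls to the robot, and variables do not carry over. Pictures are saved under pics/ and viewed, about 8 in all and at most 12, crops included, and the job is handed in when it is done.

Besides the shell and the picture viewer there is one more tool, called after ">>>" by a JSON object that holds its "op" and its "data", one argument or row to a line. jog_arm: Moves the arm, as the interface text tells. Its arguments: {"type":"object","properties":{"moves":{"type":"array","items":{"type":"array","items":{"type":"array","items":{"type":"number"}}}},"gripper":{"type":"number"},"squeeze":{"type":"number"}},"required":["moves"]}

```bash
mkdir -p pics; cat > h.py <<'E'
import numpy as np, cv2
from cell import manip
def grab(n):
    p=manip.camera_params(n); im,d=manip.camera(n); return im,d,p
def cloud(d,p):
    K=np.array([[p['fx'],0,p['cx']],[0,p['fy'],p['cy']],[0,0,1]],float)
    h,w=d.shape; u,v=np.meshgrid(np.arange(w),np.arange(h))
    q=cv2.undistortPoints(np.stack([u,v],-1).reshape(-1,1,2).astype(np.float64),K,np.array(p['dist'],float)).reshape(h,w,2)
    c=np.dstack([q[...,0]*d,q[...,1]*d,d]); R,_=cv2.Rodrigues(np.array(p['rvec'],float))
    return (c-np.array(p['tvec'],float).reshape(3))@R
E
python3 - <<'E'
from h import *
print(manip.read_state(), manip.tcp_to_tips)
for n in("scene","top"):
    im,d,p=grab(n); cv2.imwrite(f"pics/{n}0.png",im); np.savez(f"{n}0.npz",im=im,d=d,W=cloud(d,p)); print(n,p)
E
```

```text
{'clock': 0.0, 'joints': array([-1.26457877e+00,  3.00475282e-01,  1.52155659e+00,  6.17077336e-06,
        1.32069832e+00, -6.65776890e-02]), 'qd': array([ 0.00071578,  0.00109128,  0.00364568, -0.00044241, -0.0006975 ,
       -0.00022201]), 'effort': array([ 1.29954356e-04, -5.31808734e+01, -3.52736843e+01,  7.08307000e-02,
        2.43933045e-02, -8.85335999e-05]), 'eef_pos': array([ 200.26141816, -511.99757048,  223.89438209]), 'eef_rot': array([3.06976067, 1.56965877, 1.87175806]), 'wrist_force': array([0.14154518, 0.47346241, 0.10934201]), 'moment': array([ 0.01820812, -0.00369371,  0.02349906]), 'finger_gap': 94.08425895193665} 19.0
scene {'fx': 497.54267906535284, 'fy': 497.54267906535284, 'cx': 312.51265609867585, 'cy': 202.28930435726537, 'dist': array([-0.07568154,  0.        ,  0.        ,  0.        ,  0.        ]), 'rvec': array([ 1.99135464,  1.10228319, -0.52137898]), 'tvec': array([-330.26590778, -223.33523416, 1972.25239822])}
top {'fx': 477.5710364222909, 'fy': 477.5710364222909, 'cx': 318.8476244078354, 'cy': 192.27714681812608, 'dist': array([-0.13099808,  0.        ,  0.        ,  0.        ,  0.        ]), 'rvec': array([ 2.10319813, -2.12289986,  0.21206611]), 'tvec': array([  27.02612905,  631.21694491, 1803.08605833])}
```

View pics/top0.png

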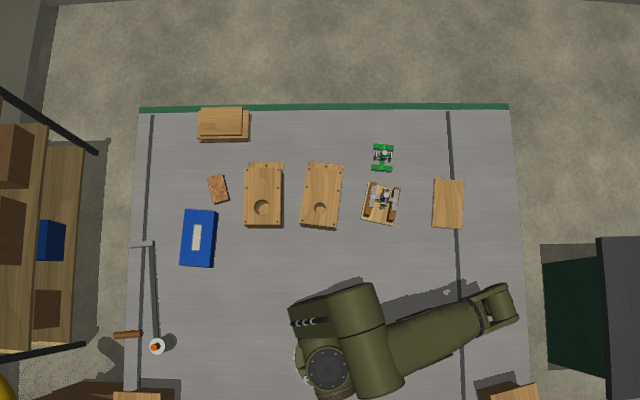

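View pics/scene0.png

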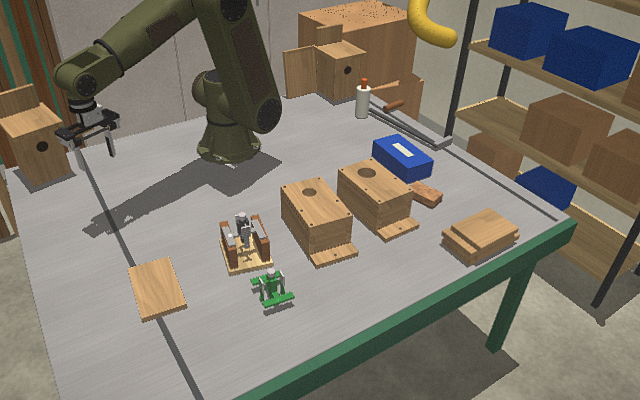

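Top view: the candidate boxes are the left one (263,195) with the bigger-looking hole at (263,208), and the right one (321,195) with its hole at (320,209). The steel gauge is in the stand at (381,203). The green look-alike is at (382,157) and not meant. Next I measure these.

```bash
python3 - <<'E'
from h import *
z=np.load("top0.npz"); W=z['W']; im=z['im']; Z=W[...,2]
print("table z",np.median(Z[280:300,230:270]), "x/y range of stand px",W[203,381],W[195,263])
S=1.0; # rasterise box tops in world xy (1 px=1mm), via plane homography from rays
def rect(mask):
    P=W[mask][:,:2].astype(np.float32); r=cv2.minAreaRect(P); return r,len(P)
lab=((Z>112)&(Z<128)).astype(np.uint8); n,L,st,ce=cv2.connectedComponentsWithStats(lab,connectivity=4)
for i in range(1,n):
    if st[i,4]>400:
        m=L==i; r,k=rect(m); print("z120",ce[i].round(),st[i],r,np.median(Z[m]))
        # hole: pixels within bbox, enclosed
        c=np.zeros(L.shape,np.uint8); c[m]=255
        cs,h=cv2.findContours(c,cv2.RETR_CCOMP,cv2.CHAIN_APPROX_NONE)
        for q,hh in zip(cs,h[0]):
            if hh[3]>=0 and len(q)>12:
                pts=np.array([W[y,x] for x,y in q[:,0]]); (cx,cy),rr=cv2.minEnclosingCircle(pts[:,:2].astype(np.float32)); print("  hole px",q[:,0].mean(0),"ctr",cx,cy,"r",rr, pts[:,:2].mean(0))
roi=np.zeros(Z.shape,bool); roi[170:235,350:410]=1
for lo,hi in((84,95),(12,24)):
    m=roi&(Z>lo)&(Z<hi); r,k=rect(m); print("stand",lo,r,k,np.median(Z[m]))
m=roi&(Z>140); print("gauge top",W[m].mean(0),Z[m].max(),m.sum())
m=roi&(Z>155); print("cap?",W[m].mean(0),m.sum(), np.median(W[m],0))
a=cv2.resize(im[140:250,190:420],None,fx=3.4,fy=3.4,interpolation=cv2.INTER_CUBIC)
cv2.imwrite("pics/crop1.png",a)
s=np.load("scene0.npz")['im'][150:320,200:430]
cv2.imwrite("pics/crop2.png",cv2.resize(s,None,fx=3.4,fy=3.4,interpolation=cv2.INTER_CUBIC))
E
```

```text
table z -0.8851623267973372 x/y range of stand px [ 572.01163859 -210.50030841  143.67969962] [611.02294738 232.79440012 122.36628059]
z120 [321. 196.] [ 299  167   44   61 1887] ((604.6065673828125, 14.555145263671875), (140.16909790039062, 221.9411163330078), 82.28952026367188) 119.56984455421363
  hole px [319.78378378 207.59459459] ctr 561.9354248046875 18.977935791015625 r 26.699108123779297 [561.25886582  18.00877893]
z120 [262. 195.] [ 243  168   38   57 1724] ((609.2239379882812, 238.4757080078125), (138.04539489746094, 219.45376586914062), 89.07087707519531) 119.59432639096536
  hole px [261.44444444 207.48888889] ctr 563.6167602539062 239.78305053710938 r 34.43034744262695 [563.62724083 238.42482665]
stand 84 ((590.3985595703125, -221.71730041503906), (119.19723510742188, 129.57054138183594), 76.76030731201172) 248 90.86572908910644
stand 12 ((588.6465454101562, -218.03573608398438), (240.17355346679688, 198.4533233642578), 13.606790542602539) 431 17.6453359259811
gauge top [ 484.30192752 -145.25101281  734.99142546] 1893.4499828045796 69
cap? [ 437.70211322 -112.14219504  975.47676019] 49 [ 589.62775592 -216.16062998  169.88947191]
```

View pics/crop1.png

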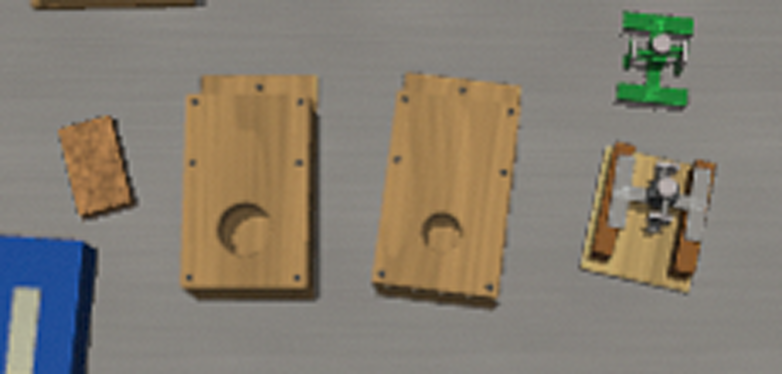

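View pics/crop2.png

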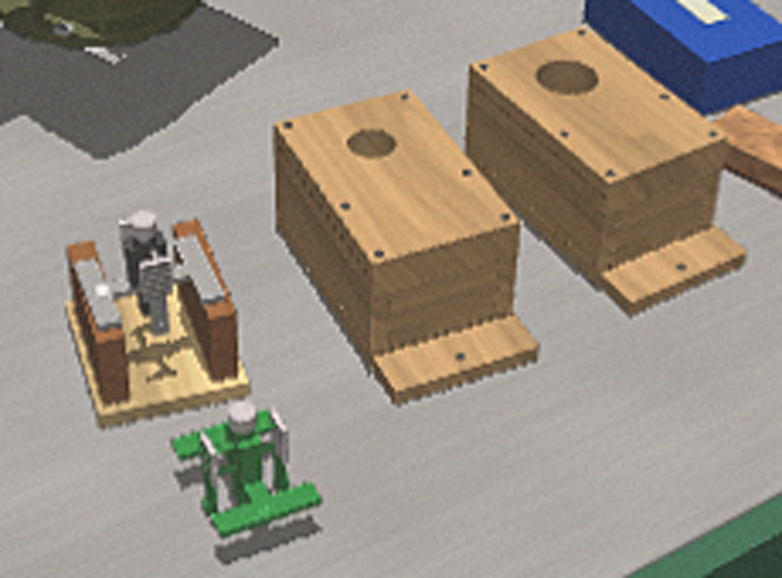

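Crops: the left box (top crop (245,228); hole radius measured about 34 mm at the depth edge) is clearly the wide one. The right hole (440,233) is smaller, with radius about 26. The steel gauge with the dark block sits in the stand at (660,190). The green one at (655,60) lies on the table and is ignored. I'll move above the gauge for a wrist look, turning the jaws towards the stand's x (about -13°).

>>> {"op": "jog_arm", "data": {
  "moves": [
    [[39,29,20,0,0,8],[39,29,20,0,0,8],[39,29,20,0,0,8],[39,29,20,0,0,8],[39,29,20,0,0,8]]
  ]
}}

```text
clock: 0.6
eef_pos: [385.9, -370.5, 317.6]
eef_rot: [3.042, 1.561, 2.557]
wrist_force: [0.0, -0.9, -0.2]
finger_gap: 94.3
```

>>> {"op": "jog_arm", "data": {
  "moves": [
    [[39,29,0,0,0,8],[39,29,0,0,0,8],[39,29,0,0,0,0],[39,29,0,0,0,0],[0,0,0,0,0,0]]
  ]
}}

```text
clock: 1.1
eef_pos: [548.9, -246.4, 319.0]
eef_rot: [3.09, 1.563, 2.907]
wrist_force: [0.5, 0.2, -0.5]
finger_gap: 94.2
```

```bash
cat >> h.py <<'E'
from scipy.spatial.transform import Rotation as Ro
def pose():
    s=manip.read_state(); R=Ro.from_euler('xyz',s['eef_rot']).as_matrix()
    y=np.degrees(np.arctan2(R[1,2],R[0,2])); y=(y+90)%180-90
    return s['eef_pos'].round(1), 'jawyaw %.2f'%y, 'xaxis',R[:,0].round(4), 'F',s['wrist_force'].round(1),'gap %.1f'%s['finger_gap'],'t %.2f'%s['clock'],'j6 %.2f'%s['joints'][5]
E
python3 - <<'E'
from h import *
print(pose())
im,d,p=grab("wrist"); cv2.imwrite("pics/w1.png",im); np.savez("w1.npz",im=im,d=d,W=cloud(d,p)); print(p['tvec'],p['rvec'], 'cam', -cv2.Rodrigues(p['rvec'])[0].T@p['tvec'])
E
```

```text
(array([ 548.9, -246.4,  319. ]), 'jawyaw -10.50', 'xaxis', array([-0.0072,  0.0017, -1.    ]), 'F', array([ 0.5,  0.2, -0.5]), 'gap 94.2', 't 1.10', 'j6 -0.30')
[-581.98738723 -189.53686814  450.14143864] [-2.87289756  0.26115555  0.04480365] cam [ 563.49863225 -173.30123378  479.26697349]
```

View pics/w1.png

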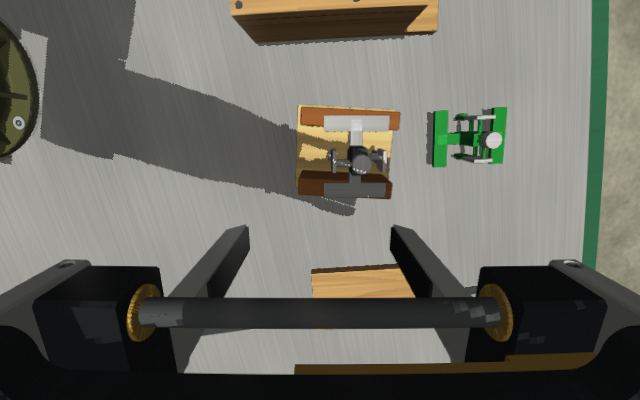

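The wrist view shows the stand at (348,152), the gauge's foot bars at (357,123) and (355,190), its cap at (362,160), and pads left and right at (333,160) and (383,158). The green one is at (468,138). Now I extract the geometry from depth.

```bash
python3 - <<'E'
from h import *
z=np.load("w1.npz"); W=z['W']; im=z['im'].astype(int); Z=W[...,2]
roi=np.zeros(Z.shape,bool); roi[95:205,290:405]=1
print(np.histogram(Z[roi],bins=[-5,5,14,22,85,88,92,95,101,105,120,135,142,150,158,166,180]))
sat=im.max(2)-im.min(2)
def rep(n,m):
    c=m.astype(np.uint8); k,L,st,ce=cv2.connectedComponentsWithStats(c,connectivity=8)
    for i in range(1,k):
        if st[i,4]>25:
            P=W[L==i]; print(n,ce[i].round(),st[i,4],'rect',[np.round(q,1) for q in cv2.minAreaRect(P[:,:2].astype(np.float32))],'mean',P.mean(0).round(1))
rep('foot',roi&(Z>94)&(Z<102)&(sat<25))
rep('rail',roi&(Z>84)&(Z<94)&(sat>25))
rep('base',roi&(Z>12)&(Z<24))
rep('pads',roi&(Z>130)&(Z<150))
rep('cap',roi&(Z>156)&(Z<170))
E
```

```text
(array([4007,    0, 2999,  578,   70, 1608,   45, 2189,   20,  152,  201,
        408,    3,   17,  305,    0]), array([ -5,   5,  14,  22,  85,  88,  92,  95, 101, 105, 120, 135, 142,
       150, 158, 166, 180]))
foot [356. 125.] 1155 rect [array([ 604.2, -196.9]), array([47.8, 82.3]), np.float64(79.7)] mean [ 605.9 -184.9   98. ]
foot [354. 188.] 999 rect [array([ 593.3, -259.5]), array([36.2, 83. ]), np.float64(79.4)] mean [ 591.5 -265.7   97.7]
rail [344. 115.] 988 rect [array([ 600.6, -174.3]), array([ 23.7, 129. ]), np.float64(76.2)] mean [ 593.6 -169.6   89.9]
rail [314. 185.] 526 rect [array([ 549.5, -258.4]), array([24.5, 68.4]), np.float64(76.6)] mean [ 538.6 -253.6   89.5]
rail [384. 188.] 132 rect [array([ 620.9, -275.1]), array([24. , 42.4]), np.float64(76.8)] mean [ 632.4 -275.4   89.1]
base [320. 144.] 2214 rect [array([ 589.6, -219.2]), array([127.6, 148.5]), np.float64(76.7)] mean [ 554.9 -205.4   17.9]
base [378. 146.] 730 rect [array([ 639.7, -235.3]), array([74.3, 47.3]), np.float64(76.4)] mean [ 644.8 -225.4   17.8]
base [342. 169.] 60 rect [array([ 583.5, -250.7]), array([ 6.8, 17.8]), np.float64(79.2)] mean [ 583.5 -250.7   18. ]
pads [372. 156.] 321 rect [array([ 611.2, -224.6]), array([25.8, 43.7]), np.float64(72.4)] mean [ 615.3 -221.7  137.9]
pads [342. 164.] 234 rect [array([ 580.7, -230.5]), array([22.5, 48.7]), np.float64(42.9)] mean [ 578.2 -224.7  137.6]
cap [362. 164.] 309 rect [array([ 599.5, -224.7]), array([20.7, 21. ]), np.float64(35.2)] mean [ 599.1 -224.5  161.7]
```

>>> {"op": "jog_arm", "data": {
  "moves": [
    [[26,11,-30,-0.1,-0.4,0],[24,10,-45,0,0,0],[0,0,-20,0,0,0],[0,0,0,0,0,0]]
  ]
}}

```text
clock: 1.55
eef_pos: [596.4, -229.2, 221.6]
eef_rot: [-1.182, 1.569, -1.369]
wrist_force: [-0.3, -1.0, -0.5]
finger_gap: 93.7
```

```bash
python3 -c "
from h import *
print(pose())"
```

```text
(array([ 596.4, -229.2,  221.6]), 'jawyaw -10.75', 'xaxis', array([ 4.0e-04, -2.1e-03, -1.0e+00]), 'F', array([-0.3, -1. , -0.5]), 'gap 93.7', 't 1.55', 'j6 -0.24')
```

Target (599.4, -224.6, 124).

>>> {"op": "jog_arm", "data": {
  "moves": [
    [[3,4.5,-40,0,0,0],[0,0,-35,0,0,0],[0,0,-15,0,0,0],[0,0,0,0,0,0],[0,0,0,0,0,0]]
  ]
}}

```text
clock: 2.05
eef_pos: [597.7, -230.0, 136.2]
eef_rot: [-0.503, 1.562, -0.697]
wrist_force: [0.1, -0.6, 0.6]
finger_gap: 94.0
```

>>> {"op": "jog_arm", "data": {
  "moves": [
    [[2,5.5,-8,0,0,0],[0,0,-3,0,0,0],[0,0,0,0,0,0]]
  ]
}}

```text
clock: 2.35
eef_pos: [600.6, -225.3, 128.5]
eef_rot: [-0.396, 1.557, -0.591]
wrist_force: [-0.2, 0.4, 1.0]
finger_gap: 93.8
```

```bash
python3 -c "
from h import *
print(pose())"
```

```text
(array([ 600.6, -225.3,  128.5]), 'jawyaw -11.14', 'xaxis', array([ 0.0114, -0.0076, -0.9999]), 'F', array([-0.2,  0.4,  1. ]), 'gap 93.8', 't 2.35', 'j6 -0.22')
```

>>> {"op": "jog_arm", "data": {
  "moves": [
    [[-1,0.5,-4,0.45,0.65,0.5],[0,0,0,0,0,0],[0,0,0,0,0,0]]
  ]
}}

```text
clock: 2.65
eef_pos: [599.9, -224.8, 125.1]
eef_rot: [1.51, 1.57, 1.326]
wrist_force: [-0.2, 0.1, -0.1]
finger_gap: 93.9
```

```bash
python3 -c "
from h import *
print(pose())"
```

```text
(array([ 599.9, -224.8,  125.1]), 'jawyaw -10.57', 'xaxis', array([ 1.e-04,  5.e-04, -1.e+00]), 'F', array([-0.2,  0.1, -0.1]), 'gap 93.9', 't 2.65', 'j6 -0.23')
```

>>> {"op": "jog_arm", "data": {
  "moves": [
    [[0,0,0,0,0,0],[0,0,0,0,0,0],[0,0,0,0,0,0],[0,0,0,0,0,0],[0,0,0,0,0,0]]
  ],
  "gripper": -1,
  "squeeze": 28
}}

```text
clock: 3.15
eef_pos: [599.9, -224.9, 125.3]
eef_rot: [1.389, 1.57, 1.205]
wrist_force: [-0.7, -0.6, 0.7]
finger_gap: 57.9
```

>>> {"op": "jog_arm", "data": {
  "moves": [
    [[0,0,0,0,0,0],[0,0,0,0,0,0],[0,0,0,0,0,0],[0,0,0,0,0,0],[0,0,0,0,0,0]]
  ]
}}

```text
clock: 3.65
eef_pos: [599.9, -224.9, 125.3]
eef_rot: [1.219, 1.57, 1.034]
wrist_force: [-0.6, -0.5, 0.1]
finger_gap: 38.2
```

>>> {"op": "jog_arm", "data": {
  "moves": [
    [[0,0,0,0,0,0],[0,0,0,0,0,0],[0,0,0,0,0,0],[0,0,0,0,0,0],[0,0,0,0,0,0]]
  ]
}}

```text
clock: 4.15
eef_pos: [599.9, -224.9, 125.3]
eef_rot: [1.3, 1.57, 1.116]
wrist_force: [0.2, 0.5, 0.2]
finger_gap: 38.7
```

>>> {"op": "jog_arm", "data": {
  "moves": [
    [[0,0,15,0,0,0],[0,0,20,0,0,0],[0,0,20,0,0,0],[0,0,0,0,0,0]]
  ]
}}

```text
clock: 4.55
eef_pos: [599.3, -224.5, 183.5]
eef_rot: [2.672, 1.569, 2.488]
wrist_force: [0.2, -0.0, -3.5]
finger_gap: 38.3
```

```bash
python3 -c "
from h import *
print(pose())
im,d,p=grab('wrist'); cv2.imwrite('pics/w2.png',im); np.savez('w2.npz',im=im,d=d,W=cloud(d,p))"
```

```text
(array([ 599.3, -224.5,  183.5]), 'jawyaw -10.57', 'xaxis', array([-0.0017,  0.0013, -1.    ]), 'F', array([ 0.2, -0. , -3.5]), 'gap 38.3', 't 4.55', 'j6 -0.23')
```

View pics/w2.png

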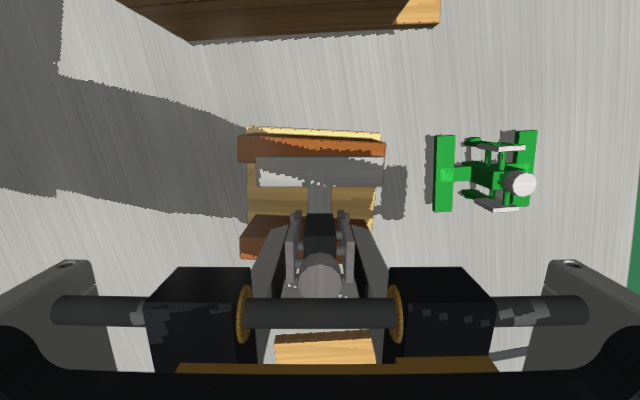

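Lifted: the gauge hangs from its pads with the force reading 3.5 N, as it should. The fingers read 38 mm rather than 30, so the tips span about 46 mm, which still clears the 60 mm hole. I'll check that the foot is level and move towards the hole.

```bash
python3 - <<'E'
from h import *
z=np.load("w2.npz"); W=z['W']; im=z['im'].astype(int); Z=W[...,2]
roi=np.zeros(Z.shape,bool); roi[145:290,240:400]=1
print(np.histogram(Z[roi],bins=range(130,240,5)))
m=np.zeros(Z.shape,bool); m[150:190,255:388]=1; m&=(Z>140)&(Z<170)
P=W[m]; A=np.c_[P[:,:2]-P[:,:2].mean(0),np.ones(len(P))]; k=np.linalg.lstsq(A,P[:,2],rcond=None)[0]; print(len(P),k,P.mean(0),cv2.minAreaRect(P[:,:2].astype(np.float32)))
m=roi&(Z>212)&(Z<232); P=W[m]; print('cap',len(P),P.mean(0),cv2.minAreaRect(P[:,:2].astype(np.float32)))
E
```

```text
(array([ 101,   29,   50,   91,  308, 4605,  127,  267,  266,  278,  287,
        339,  523, 1679,  257,  392,  503,  925,  894,  345,  366]), array([130, 135, 140, 145, 150, 155, 160, 165, 170, 175, 180, 185, 190,
       195, 200, 205, 210, 215, 220, 225, 230, 235]))
4119 [-1.18903838e-02 -4.43294623e-02  1.55942176e+02] [ 607.31336901 -181.54114698  155.94217562] ((606.9478149414062, -182.81744384765625), (22.376304626464844, 84.21798706054688), 79.49556732177734)
cap 2615 [ 600.53670426 -218.66483994  220.76364286] ((599.617919921875, -223.24769592285156), (18.369108200073242, 62.974571228027344), 79.58596801757812)
```

>>> {"op": "jog_arm", "data": {
  "moves": [
    [[0,40,20,0,0,0],[0,45,10,0,0,0],[-5,45,0,0,0,0],[-5,45,0,0,0,0],[-5,45,0,0,0,0]]
  ]
}}

```text
clock: 5.1
eef_pos: [580.5, -2.2, 206.9]
eef_rot: [3.013, 1.56, 2.82]
wrist_force: [0.1, 0.1, -2.7]
finger_gap: 38.6
```

>>> {"op": "jog_arm", "data": {
  "moves": [
    [[-2,40,3,0,0,0],[-2,40,0,0,0,0],[0,40,0,0,0,0],[0,0,0,0,0,0],[0,0,0,0,0,0]]
  ]
}}

```text
clock: 5.6
eef_pos: [572.5, 127.9, 205.0]
eef_rot: [-3.138, 1.553, 2.958]
wrist_force: [-0.4, -0.8, -2.5]
finger_gap: 38.5
```

```bash
python3 - <<'E'
from h import *
print(pose())
im,d,p=grab('wrist'); W=cloud(d,p); cv2.imwrite('pics/w3.png',im); np.savez('w3.npz',im=im,d=d,W=W)
Z=W[...,2]; Y=W[...,1]; m=(np.abs(Z-120)<6)&(Y>150)
print(m.sum(),W[m][:,:2].min(0),W[m][:,:2].max(0),np.median(Z[m]))
# rasterise on box top and find the hole as an enclosed gap
c=m.astype(np.uint8)*255
cs,h=cv2.findContours(c,cv2.RETR_CCOMP,cv2.CHAIN_APPROX_NONE)
for q,hh in zip(cs,h[0]):
    if hh[3]>=0 and len(q)>40:
        P=W[q[:,0,1],q[:,0,0]]; print('hole px',q[:,0].mean(0),cv2.fitEllipse(P[:,:2].astype(np.float32)),P[:,2].min(),P[:,2].max())
E
```

```text
(array([572.5, 127.9, 205. ]), 'jawyaw -10.71', 'xaxis', array([-0.0179,  0.0033, -0.9998]), 'F', array([-0.4, -0.8, -2.5]), 'gap 38.5', 't 5.60', 'j6 0.34')
37781 [498.08037078 169.5854783 ] [720.0063243  310.66515742] 120.06865770519826
hole px [285.97297297  76.41891892] ((564.2625122070312, 240.80252075195312), (60.048824310302734, 60.25337600708008), 74.8543701171875) 114.00367952206406 121.08934569766745
```

View pics/w3.png

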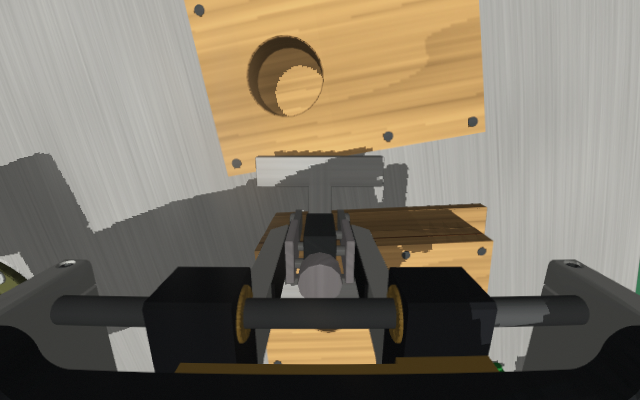

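Hole at px (286,76): centre (564.3, 240.8) with a fitted diameter of 60.1 mm, so this is the larger hole and it matches the top view. I approach the point above it.

>>> {"op": "jog_arm", "data": {
  "moves": [
    [[-3,40,0,-0.2,-1,0],[-3,40,0,0,0,0],[-2,28,0,0,0,0],[0,0,0,0,0,0],[0,0,0,0,0,0]]
  ]
}}

```text
clock: 6.15
eef_pos: [565.1, 232.8, 202.7]
eef_rot: [-2.397, 1.567, -2.593]
wrist_force: [-0.2, -0.3, -3.5]
finger_gap: 38.6
```

```bash
python3 -c "
from h import *
print(pose())"
```

```text
(array([565.1, 232.8, 202.7]), 'jawyaw -11.21', 'xaxis', array([-0.0029, -0.0018, -1.    ]), 'F', array([-0.2, -0.3, -3.5]), 'gap 38.6', 't 6.15', 'j6 0.53')
```

>>> {"op": "jog_arm", "data": {
  "moves": [
    [[-0.5,8.5,0,0.1,-0.2,0],[0,0,-10,0,0,0],[0,0,-10,0,0,0],[0,0,-10,0,0,0],[0,0,0,0,0,0]]
  ]
}}

```text
clock: 6.65
eef_pos: [565.2, 237.6, 168.9]
eef_rot: [-2.095, 1.57, -2.296]
wrist_force: [-0.3, 0.7, -1.8]
finger_gap: 38.2
```

```bash
python3 -c "
from h import *
print(pose())"
```

```text
(array([565.2, 237.6, 168.9]), 'jawyaw -11.50', 'xaxis', array([-7.e-04, -8.e-04, -1.e+00]), 'F', array([-0.3,  0.7, -1.8]), 'gap 38.2', 't 6.65', 'j6 0.54')
```

>>> {"op": "jog_arm", "data": {
  "moves": [
    [[-0.5,4,0,0,0,0],[0,0,-6,0,0,0],[0,0,-5,0,0,0],[0,0,0,0,0,0]]
  ]
}}

```text
clock: 7.05
eef_pos: [564.8, 241.8, 157.0]
eef_rot: [-1.99, 1.57, -2.191]
wrist_force: [-0.1, 0.0, -3.2]
finger_gap: 38.5
```

```bash
python3 -c "
from h import *
print(pose())"
```

```text
(array([564.8, 241.8, 157. ]), 'jawyaw -11.51', 'xaxis', array([-6.e-04, -8.e-04, -1.e+00]), 'F', array([-0.1,  0. , -3.2]), 'gap 38.5', 't 7.05', 'j6 0.55')
```

>>> {"op": "jog_arm", "data": {
  "moves": [
    [[0,0,-1,0,0,0],[0,0,-1,0,0,0],[0,0,0,0,0,0]]
  ]
}}

```text
clock: 7.35
eef_pos: [565.0, 241.8, 155.4]
eef_rot: [-0.895, 1.57, -1.096]
wrist_force: [-0.2, -0.1, -3.2]
finger_gap: 38.4
```

>>> {"op": "jog_arm", "data": {
  "moves": [
    [[0,0,-1,0,0,0],[0,0,0,0,0,0]]
  ]
}}

```text
clock: 7.55
eef_pos: [565.2, 241.9, 155.5]
eef_rot: [0.139, 1.569, -0.062]
wrist_force: [-0.7, -0.4, -2.9]
finger_gap: 38.5
```

>>> {"op": "jog_arm", "data": {
  "moves": [
    [[0,0,-2,0,0,0],[0,0,-2,0,0,0],[0,0,0,0,0,0]]
  ]
}}

```text
clock: 7.85
eef_pos: [565.6, 242.1, 155.7]
eef_rot: [0.438, 1.566, 0.237]
wrist_force: [0.5, -0.2, -2.8]
finger_gap: 38.6
```

>>> {"op": "jog_arm", "data": {
  "moves": [
    [[0,0,-4,0,0,0],[0,0,0,0,0,0]]
  ]
}}

```text
clock: 8.05
eef_pos: [566.4, 242.9, 154.3]
eef_rot: [0.582, 1.561, 0.381]
wrist_force: [-0.1, 0.4, -4.1]
finger_gap: 38.6
```

```bash
python3 - <<'E'
from h import *
print(pose(), manip.read_state()['joints'])
im,d,p=grab('wrist'); W=cloud(d,p); cv2.imwrite('pics/w4.png',im); np.savez('w4.npz',im=im,d=d,W=W)
Z=W[...,2]
m=np.zeros(Z.shape,bool); m[145:195,250:392]=1
print(np.histogram(Z[m],bins=range(110,140,2)))
m&=(Z>124)&(Z<134); P=W[m]; A=np.c_[P[:,:2]-P[:,:2].mean(0),np.ones(len(P))]; print(len(P),P.mean(0),np.linalg.lstsq(A,P[:,2],rcond=None)[0])
t=(np.abs(Z-120)<3); print('top',np.median(Z[t]))
E
```

```text
(array([566.4, 242.9, 154.3]), 'jawyaw -11.50', 'xaxis', array([ 0.0086,  0.0035, -1.    ]), 'F', array([-0.1,  0.4, -4.1]), 'gap 38.6', 't 8.05', 'j6 0.55') [3.45499435e-01 5.02447478e-01 1.40650611e+00 3.51076895e-04
 1.22334587e+00 5.46139058e-01]
(array([   0,    0,    0,    2, 1541, 1374,   27,   37, 1302, 2765,   12,
          0,    0,    0]), array([110, 112, 114, 116, 118, 120, 122, 124, 126, 128, 130, 132, 134,
       136, 138]))
4116 [574.86136243 284.85761771 128.26217217] [-1.82127624e-05 -8.64391659e-03  1.28262172e+02]
top 119.9688760913707
```

View pics/w4.png

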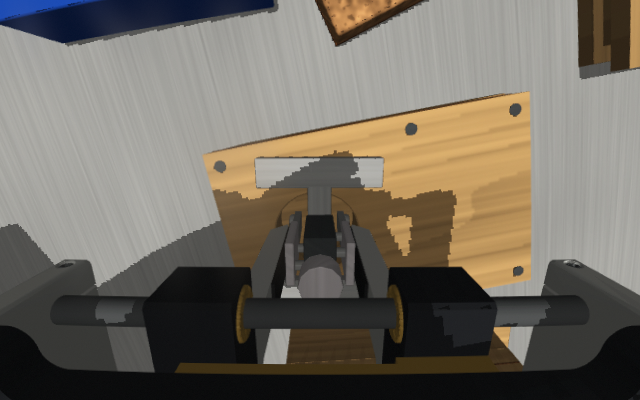

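The view shows the foot on the wood around the hole. The foot top is at 128.3 mm with no slope, so it's flat, and the centre is within about 2 mm of the hole. Releasing.

>>> {"op": "jog_arm", "data": {
  "moves": [
    [[0,0,0,0,0,0],[0,0,0,0,0,0],[0,0,0,0,0,0],[0,0,0,0,0,0],[0,0,0,0,0,0]]
  ],
  "gripper": 1
}}

```text
clock: 8.6
eef_pos: [566.5, 242.7, 153.2]
eef_rot: [0.56, 1.562, 0.359]
wrist_force: [0.6, 0.1, 1.1]
finger_gap: 75.3
```

>>> {"op": "jog_arm", "data": {
  "moves": [
    [[0,0,0,0,0,0],[0,0,0,0,0,0],[0,0,0,0,0,0],[0,0,0,0,0,0],[0,0,0,0,0,0]]
  ]
}}

```text
clock: 9.1
eef_pos: [566.6, 242.7, 153.0]
eef_rot: [0.549, 1.562, 0.348]
wrist_force: [-0.2, 0.2, 0.7]
finger_gap: 94.0
```

```bash
python3 - <<'E'
from h import *
print(pose())
im,d,p=grab('wrist'); W=cloud(d,p); cv2.imwrite('pics/w5.png',im[130:340,200:440].repeat(3,0).repeat(3,1)); np.savez('w5.npz',im=im,d=d,W=W)
Z=W[...,2]
m=np.zeros(Z.shape,bool); m[145:195,250:392]=1
m&=(Z>124)&(Z<134); P=W[m]; A=np.c_[P[:,:2]-P[:,:2].mean(0),np.ones(len(P))]; print(len(P),P.mean(0),np.linalg.lstsq(A,P[:,2],rcond=None)[0],cv2.minAreaRect(P[:,:2].astype(np.float32)))
m=np.zeros(Z.shape,bool); m[200:300,270:370]=1; m&=(Z>186)&(Z<198); P=W[m];print('cap',len(P),P.mean(0),cv2.minAreaRect(P[:,:2].astype(np.float32)))
E
```

```text
(array([566.6, 242.7, 153. ]), 'jawyaw -11.51', 'xaxis', array([ 0.0081,  0.0029, -1.    ]), 'F', array([-0.2,  0.2,  0.7]), 'gap 94.0', 't 9.10', 'j6 0.55')
4152 [572.99981793 285.17756066 127.89472751] [-4.74759373e-04 -1.22037809e-02  1.27894728e+02] ((572.57666015625, 283.032958984375), (24.828737258911133, 84.50782775878906), 78.61151885986328)
cap 1395 [565.0660567  244.90646415 191.40568556] ((565.0037231445312, 244.61671447753906), (17.230728149414062, 21.799165725708008), 77.7884292602539)
```

View pics/w5.png

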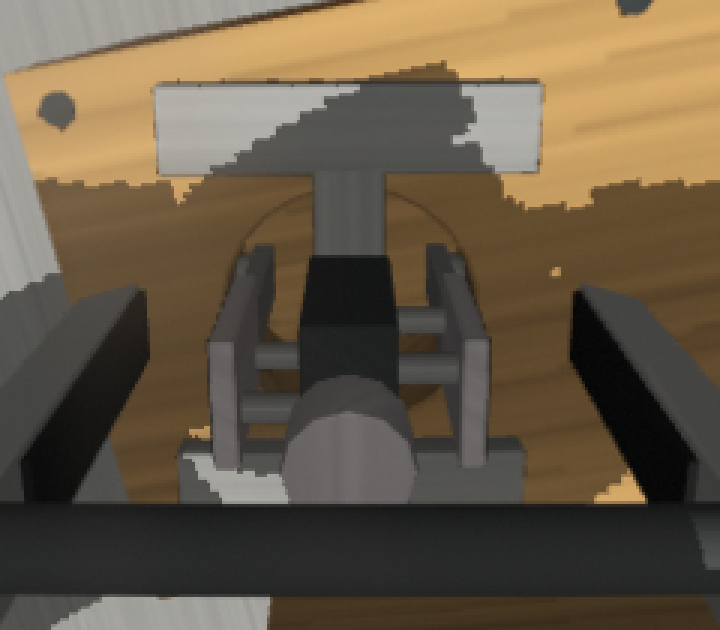

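The gauge stands flat with its pads sprung out evenly and the fingers clear on both sides. I lift straight up, shut the fingers and turn 90° for the later y-grip.

>>> {"op": "jog_arm", "data": {
  "moves": [
    [[-1,-0.5,30,-0.2,0.4,0],[0,0,30,0,0,0],[0,0,15,0,0,0],[0,0,0,0,0,8],[0,0,0,0,0,8]]
  ]
}}

```text
clock: 9.65
eef_pos: [565.0, 241.9, 230.8]
eef_rot: [-1.247, 1.569, -1.163]
wrist_force: [-0.3, 0.1, -0.9]
finger_gap: 93.7
```

>>> {"op": "jog_arm", "data": {
  "moves": [
    [[0,0,0,0,0,8],[0,0,0,0,0,8],[0,0,0,0,0,8],[0,0,0,0,0,8],[0,0,0,0,0,8]]
  ],
  "gripper": -1
}}

```text
clock: 10.15
eef_pos: [565.1, 242.0, 231.5]
eef_rot: [-0.779, 1.568, 0.033]
wrist_force: [0.4, -0.1, 0.3]
finger_gap: 57.7
```

>>> {"op": "jog_arm", "data": {
  "moves": [
    [[0,0,0,0,0,8],[0,0,0,0,0,8],[0,0,0,0,0,8],[0,0,0,0,0,5],[0,0,0,0,0,0]]
  ]
}}

```text
clock: 10.65
eef_pos: [565.0, 242.0, 231.6]
eef_rot: [-0.784, 1.568, 0.559]
wrist_force: [0.2, -0.5, 0.4]
finger_gap: 17.3
```

```bash
python3 - <<'E'
from h import *
print(pose())
im,d,p=grab('wrist'); W=cloud(d,p); np.savez('w6.npz',im=im,d=d,W=W)
Z=W[...,2]
m=(np.hypot(W[...,0]-566,W[...,1]-242)<60)
print(np.histogram(Z[m],bins=[110,124,132,160,176,180,184,188,190,192,194,196,200]))
q=m&(Z>188)&(Z<196); P=W[q]; 
if len(P)>30: print('cap',len(P),P.mean(0),cv2.minAreaRect(P[:,:2].astype(np.float32)))
for im2,n in ((im,'w6'),): cv2.imwrite(f'pics/{n}.png',im2)
E
```

```text
(array([565. , 242. , 231.6]), 'jawyaw 76.99', 'xaxis', array([ 0.0021,  0.0013, -1.    ]), 'F', array([ 0.2, -0.5,  0.4]), 'gap 17.3', 't 10.65', 'j6 -1.00')
(array([3838, 3872,  424, 1027,   10,   38,   48,   25,  327,  299,    0,
          0]), array([110, 124, 132, 160, 176, 180, 184, 188, 190, 192, 194, 196, 200]))
cap 651 [563.34927715 242.44468272 191.83636896] ((563.9461669921875, 242.43740844726562), (21.029682159423828, 20.877334594726562), 10.839588165283203)
```

Cap measured whole: centre (564.0, 242.4), 21 mm across, z 191.8, so it's still up and the gauge is within 2 mm of the hole centre.

>>> {"op": "jog_arm", "data": {
  "moves": [
    [[-1,0.5,0,0,0,1.5],[0,0,0,0,0,0],[0,0,0,0,0,0],[0,0,-8,0,0,0],[0,0,-7,0,0,0]]
  ]
}}

```text
clock: 11.2
eef_pos: [564.2, 242.7, 216.4]
eef_rot: [-0.863, 1.567, 0.499]
wrist_force: [0.3, 0.4, 1.0]
finger_gap: 0.6
```

>>> {"op": "jog_arm", "data": {
  "moves": [
    [[0,0,-3,0,0,0],[0,0,0,0,0,0]]
  ]
}}

```text
clock: 11.4
eef_pos: [563.7, 242.5, 211.3]
eef_rot: [-0.641, 1.569, 0.721]
wrist_force: [0.2, 0.8, -0.6]
finger_gap: 0.3
```

>>> {"op": "jog_arm", "data": {
  "moves": [
    [[0,0,-3,0,0,0],[0,0,-3,0,0,0],[0,0,0,0,0,0]]
  ]
}}

```text
clock: 11.7
eef_pos: [563.9, 242.5, 205.9]
eef_rot: [-0.785, 1.568, 0.577]
wrist_force: [-0.0, 0.4, -0.4]
finger_gap: 0.6
```

>>> {"op": "jog_arm", "data": {
  "moves": [
    [[0,0,-3,0,0,0],[0,0,-3,0,0,0]]
  ]
}}

```text
clock: 11.9
eef_pos: [564.7, 242.8, 202.7]
eef_rot: [-0.941, 1.564, 0.42]
wrist_force: [-9.8, -3.6, 31.3]
finger_gap: 1.0
```

>>> {"op": "jog_arm", "data": {
  "moves": [
    [[0,0,0.5,0,0,0],[0,0,20,0,0,0],[0,0,15,0,0,0],[0,0,0,0,0,0]]
  ]
}}

```text
clock: 12.3
eef_pos: [564.7, 242.8, 238.7]
eef_rot: [-0.945, 1.563, 0.416]
wrist_force: [-0.2, -0.5, 0.4]
finger_gap: 0.5
```

```bash
cat > cap.py <<'E'
from h import *
print(pose())
im,d,p=grab('wrist'); W=cloud(d,p); np.savez('w7.npz',im=im,d=d,W=W); Z=W[...,2]
m=(np.hypot(W[...,0]-564,W[...,1]-242)<60)
print(np.histogram(Z[m],bins=[110,124,132,160,176,180,184,188,190,192,194,196,200]))
q=m&(Z>178)&(Z<196); P=W[q]; print('cap',len(P),np.median(P,0),cv2.minAreaRect(P[:,:2].astype(np.float32)))
q=m&(Z>124)&(Z<132); P=W[q]; print('foot',P.mean(0),cv2.minAreaRect(P[:,:2].astype(np.float32)))
q=m&(Z>160)&(Z<176); P=W[q]; print('pads',len(P),P.mean(0),cv2.minAreaRect(P[:,:2].astype(np.float32)))
E
python3 cap.py
```

```text
(array([564.7, 242.8, 238.7]), 'jawyaw 78.01', 'xaxis', array([ 0.0068,  0.003 , -1.    ]), 'F', array([-0.2, -0.5,  0.4]), 'gap 0.5', 't 12.30', 'j6 -1.02')
(array([4080, 3784,  379,  770,   35,  341,  129,    0,    0,    0,    0,
          0]), array([110, 124, 132, 160, 176, 180, 184, 188, 190, 192, 194, 196, 200]))
cap 489 [561.68830708 242.88589885 183.53358193] ((561.6820068359375, 242.57762145996094), (21.470935821533203, 17.101306915283203), 77.43353271484375)
foot [562.26520155 242.39605598 127.9025748 ] ((563.84765625, 242.42108154296875), (108.23265838623047, 83.74161529541016), 78.78722381591797)
pads 770 [552.11576087 244.17950163 168.26248871] ((555.515380859375, 243.92605590820312), (31.28759765625, 34.63645553588867), 77.93356323242188)
```

Lock cap top is now at 183.5 (was 191.8), so 8.3 mm down. The gauge is still flat and centred at (563.9, 242.4). Open and go down for the y-grip on the block.

>>> {"op": "jog_arm", "data": {
  "moves": [
    [[-0.8,-0.4,0,-0.2,0.4,0.8],[0,0,0,0,0,0],[0,0,0,0,0,0],[0,0,0,0,0,0],[0,0,0,0,0,0]]
  ],
  "gripper": 1
}}

```text
clock: 12.85
eef_pos: [562.8, 242.0, 233.7]
eef_rot: [2.173, 1.564, -2.734]
wrist_force: [0.3, -0.0, 0.0]
finger_gap: 37.0
```

>>> {"op": "jog_arm", "data": {
  "moves": [
    [[0,0,0,0,0,0],[0,0,0,0,0,0],[0,0,0,0,0,0],[0,0,0,0,0,0],[0,0,0,0,0,0]]
  ]
}}

```text
clock: 13.35
eef_pos: [562.8, 242.0, 233.6]
eef_rot: [2.177, 1.564, -2.73]
wrist_force: [0.3, -0.4, -0.1]
finger_gap: 77.1
```

```bash
python3 cap.py
```

```text
(array([562.8, 242. , 233.6]), 'jawyaw 78.88', 'xaxis', array([-0.0066, -0.0029, -1.    ]), 'F', array([ 0.3, -0.4, -0.1]), 'gap 77.1', 't 13.35', 'j6 -1.03')
(array([4811, 3882,  482, 1113,   38,  437,  161,    0,    0,    0,    0,
          0]), array([110, 124, 132, 160, 176, 180, 184, 188, 190, 192, 194, 196, 200]))
cap 617 [563.07278302 242.47269024 183.60494625] ((563.7607421875, 242.2981719970703), (21.19962501525879, 21.025245666503906), 5.358859539031982)
foot [562.51675678 242.4876272  127.94963487] ((564.0689697265625, 242.3351287841797), (108.26140594482422, 83.77778625488281), 78.61005401611328)
pads 1113 [561.29391303 242.78973917 168.16106138] ((563.8616943359375, 242.37039184570312), (31.406909942626953, 51.75767517089844), 79.27831268310547)
```

Pads measure 51.8 mm over their faces, so jaw_a is about 0.0061. Descend.

>>> {"op": "jog_arm", "data": {
  "moves": [
    [[1,0.3,0,0.1,-0.3,0],[0,0,-30,0,0,0],[0,0,-25,0,0,0],[0,0,-10,0,0,0],[0,0,0,0,0,0]]
  ]
}}

```text
clock: 13.9
eef_pos: [564.4, 242.5, 168.0]
eef_rot: [-1.302, 1.568, 0.075]
wrist_force: [0.1, 0.0, 0.2]
finger_gap: 94.1
```

```bash
python3 -c "
from h import *
print(pose())"
```

```text
(array([564.4, 242.5, 168. ]), 'jawyaw 78.88', 'xaxis', array([ 2.4e-03,  2.0e-04, -1.0e+00]), 'F', array([0.1, 0. , 0.2]), 'gap 94.1', 't 13.90', 'j6 -1.03')
```

>>> {"op": "jog_arm", "data": {
  "moves": [
    [[-0.3,0,-8,0,0.1,0],[0,0,-4,0,0,0],[0,0,0,0,0,0]]
  ]
}}

```text
clock: 14.2
eef_pos: [564.9, 242.8, 157.4]
eef_rot: [-1.03, 1.567, 0.347]
wrist_force: [0.2, -0.0, 0.8]
finger_gap: 93.8
```

```bash
python3 -c "
from h import *
print(pose())"
```

```text
(array([564.9, 242.8, 157.4]), 'jawyaw 78.88', 'xaxis', array([ 0.0033,  0.0012, -1.    ]), 'F', array([ 0.2, -0. ,  0.8]), 'gap 93.8', 't 14.20', 'j6 -1.03')
```

>>> {"op": "jog_arm", "data": {
  "moves": [
    [[-0.9,-0.4,-2,0,0.2,0],[0,0,0,0,0,0],[0,0,0,0,0,0],[0,0,0,0,0,0],[0,0,0,0,0,0]]
  ],
  "gripper": -1,
  "squeeze": 30
}}

```text
clock: 14.7
eef_pos: [564.5, 242.6, 157.0]
eef_rot: [-0.533, 1.568, 0.844]
wrist_force: [-0.3, -0.1, 0.2]
finger_gap: 57.5
```

>>> {"op": "jog_arm", "data": {
  "moves": [
    [[0,0,0,0,0,0],[0,0,0,0,0,0],[0,0,0,0,0,0],[0,0,0,0,0,0],[0,0,0,0,0,0]]
  ]
}}

```text
clock: 15.2
eef_pos: [564.5, 242.4, 157.1]
eef_rot: [-0.643, 1.568, 0.734]
wrist_force: [-0.2, 0.1, 0.1]
finger_gap: 31.6
```

>>> {"op": "jog_arm", "data": {
  "moves": [
    [[0,0,0,0,0,0],[0,0,0,0,0,0],[0,0,0,0,0,0],[0,0,0,0,0,0]]
  ]
}}

```text
clock: 15.6
eef_pos: [564.5, 242.4, 157.1]
eef_rot: [-0.674, 1.568, 0.703]
wrist_force: [-0.9, 0.1, 0.7]
finger_gap: 31.8
```

Gripped on the block at 32 mm. Lift straight up.

>>> {"op": "jog_arm", "data": {
  "moves": [
    [[0,0,10,0,0,0],[0,0,15,0,0,0],[0,0,20,0,0,0],[0,0,10,0,0,0],[0,0,0,0,0,0]]
  ]
}}

```text
clock: 16.1
eef_pos: [564.3, 242.2, 216.4]
eef_rot: [-0.542, 1.569, 0.835]
wrist_force: [0.2, 0.1, -2.5]
finger_gap: 31.8
```

```bash
cat > look.py <<'E'
from h import *
s=manip.read_state(); print(pose()); x,y,zt=s['eef_pos']
im,d,p=grab('wrist'); W=cloud(d,p); Z=W[...,2]; zf=zt-37.1
m=(np.hypot(W[...,0]-x,W[...,1]-y)<62)
for n,lo,hi in(('foot',4,12),('pads',40,54),('cap',58,76)):
    P=W[m&(Z>zf+lo)&(Z<zf+hi)]
    A=np.c_[P[:,:2]-P[:,:2].mean(0),np.ones(len(P))]
    print(n,len(P),P.mean(0).round(1),'top rel origin %.1f'%(np.median(P[:,2])-zf),cv2.minAreaRect(P[:,:2].astype(np.float32)),np.linalg.lstsq(A,P[:,2],rcond=None)[0].round(3))
cv2.imwrite('pics/look_%05d.png'%(s['clock']*100),im)
E
python3 look.py
```

```text
(array([564.3, 242.2, 216.4]), 'jawyaw 78.88', 'xaxis', array([ 0.0015,  0.0017, -1.    ]), 'F', array([ 0.2,  0.1, -2.5]), 'gap 31.8', 't 16.10', 'j6 -1.03')
foot 5398 [553.8 244.4 187.2] top rel origin 8.0 ((556.6005859375, 244.0936279296875), (108.66011810302734, 69.3304672241211), 78.95616912841797) [3.00000e-03 1.00000e-03 1.87185e+02]
pads 2790 [557.8 243.6 227.2] top rel origin 49.3 ((562.98779296875, 242.78640747070312), (51.862579345703125, 52.696815490722656), 35.48023986816406) [ 3.10000e-02 -2.00000e-03  2.27176e+02]
cap 2474 [560.2 243.2 244.4] top rel origin 63.9 ((563.9121704101562, 243.072021484375), (56.50669860839844, 22.592247009277344), 81.91542053222656) [-1.16000e-01  2.80000e-02  2.44426e+02]
```

Foot level, cap down (63.9). Carry to the stand at (589.6, -219.7), yaw -13.5°.

>>> {"op": "jog_arm", "data": {
  "moves": [
    [[2,-20,0,0,0,-0.5],[2,-40,0,0,0,-0.5],[2,-40,0,0,0,-0.5],[2,-40,0,0,0,-0.5],[2,-40,0,0,0,-0.5]]
  ]
}}

```text
clock: 16.65
eef_pos: [571.5, 61.1, 211.5]
eef_rot: [1.429, 1.565, 2.768]
wrist_force: [0.6, 0.1, -3.2]
finger_gap: 31.9
```

>>> {"op": "jog_arm", "data": {
  "moves": [
    [[2,-40,0,0,0,0],[2,-40,0,0,0,0],[2,-40,0,0,0,0],[2,-40,0,0,0,0],[0,0,0,0,0,0]]
  ]
}}

```text
clock: 17.15
eef_pos: [577.0, -109.1, 207.4]
eef_rot: [1.549, 1.559, 2.884]
wrist_force: [-0.2, 0.6, -2.9]
finger_gap: 31.8
```

```bash
python3 -c "
from h import *
print(pose())"
```

```text
(array([ 577. , -109.1,  207.4]), 'jawyaw 76.50', 'xaxis', array([-0.0111,  0.0029, -0.9999]), 'F', array([-0.2,  0.6, -2.9]), 'gap 31.8', 't 17.15', 'j6 -1.58')
```

>>> {"op": "jog_arm", "data": {
  "moves": [
    [[4,-35,0,-0.2,-0.6,0],[4,-40,0,0,0,0],[4,-35,0,0,0,0],[0,0,0,0,0,0],[0,0,0,0,0,0]]
  ]
}}

```text
clock: 17.65
eef_pos: [587.9, -221.4, 203.2]
eef_rot: [1.328, 1.564, 2.663]
wrist_force: [0.7, 0.5, -2.5]
finger_gap: 32.2
```

```bash
python3 look.py
```

```text
(array([ 587.9, -221.4,  203.2]), 'jawyaw 76.50', 'xaxis', array([-0.0059,  0.0031, -1.    ]), 'F', array([ 0.7,  0.5, -2.5]), 'gap 32.2', 't 17.65', 'j6 -1.75')
foot 5386 [ 577.3 -218.6  174. ] top rel origin 8.0 ((580.1396484375, -219.06948852539062), (108.57744598388672, 69.4131851196289), 76.63719177246094) [-4.00000e-03  3.00000e-03  1.74048e+02]
pads 2798 [ 581.6 -219.8  214. ] top rel origin 49.2 ((587.045166015625, -220.896240234375), (52.378047943115234, 53.26245880126953), 32.58399200439453) [ 2.50000e-02 -7.00000e-03  2.13985e+02]
cap 2490 [ 584.  -220.4  231.3] top rel origin 63.8 ((587.5377807617188, -221.43832397460938), (56.48390579223633, 21.95130729675293), 74.18728637695312) [-1.27000e-01  3.20000e-02  2.31276e+02]
```

>>> {"op": "jog_arm", "data": {
  "moves": [
    [[1.7,1.7,0,-0.2,-0.3,0],[0,0,-20,0,0,0],[0,0,-20,0,0,0],[0,0,-15,0,0,0],[0,0,0,0,0,0]]
  ]
}}

```text
clock: 18.2
eef_pos: [590.6, -213.3, 147.1]
eef_rot: [-1.95, 1.569, -0.608]
wrist_force: [-0.8, -0.2, -3.2]
finger_gap: 31.8
```

```bash
python3 -c "
from h import *
print(pose())"
```

```text
(array([ 590.6, -213.3,  147.1]), 'jawyaw 76.87', 'xaxis', array([ 0.0016, -0.0011, -1.    ]), 'F', array([-0.8, -0.2, -3.2]), 'gap 31.8', 't 18.20', 'j6 -1.75')
```

>>> {"op": "jog_arm", "data": {
  "moves": [
    [[-1,-6,0,0,0,0],[0,0,-8,0,0,0],[0,0,-6,0,0,0],[0,0,0,0,0,0]]
  ]
}}

```text
clock: 18.6
eef_pos: [590.6, -218.5, 134.6]
eef_rot: [-1.808, 1.566, -0.464]
wrist_force: [0.2, 0.3, -3.1]
finger_gap: 31.4
```

```bash
python3 -c "
from h import *
print(pose())"
```

```text
(array([ 590.6, -218.5,  134.6]), 'jawyaw 76.98', 'xaxis', array([ 0.0047, -0.0024, -1.    ]), 'F', array([ 0.2,  0.3, -3.1]), 'gap 31.4', 't 18.60', 'j6 -1.76')
```

>>> {"op": "jog_arm", "data": {
  "moves": [
    [[-0.5,-0.8,-3,0.1,0.3,0],[0,0,-3,0,0,0],[0,0,0,0,0,0]]
  ]
}}

```text
clock: 18.9
eef_pos: [590.2, -219.5, 128.6]
eef_rot: [2.853, 1.57, -2.087]
wrist_force: [-0.0, -0.1, -3.2]
finger_gap: 31.7
```

>>> {"op": "jog_arm", "data": {
  "moves": [
    [[0,0,-2,0,0,0],[0,0,0,0,0,0]]
  ]
}}

```text
clock: 19.1
eef_pos: [590.5, -219.7, 127.2]
eef_rot: [-2.407, 1.569, -1.064]
wrist_force: [-0.5, -0.4, -3.4]
finger_gap: 31.5
```

```bash
python3 look.py
```

```text
(array([ 590.5, -219.7,  127.2]), 'jawyaw 76.96', 'xaxis', array([ 7.0e-04, -1.3e-03, -1.0e+00]), 'F', array([-0.5, -0.4, -3.4]), 'gap 31.5', 't 19.10', 'j6 -1.76')
foot 5398 [ 580.1 -217.1   98.1] top rel origin 8.0 ((582.8524780273438, -217.51478576660156), (108.39445495605469, 69.20873260498047), 77.0749740600586) [2.0000e-03 0.0000e+00 9.8066e+01]
pads 2805 [ 584.1 -218.1  138.1] top rel origin 49.3 ((589.4736328125, -219.24774169921875), (52.2515869140625, 53.42510986328125), 33.807098388671875) [ 2.90000e-02 -4.00000e-03  1.38107e+02]
cap 2487 [ 586.5 -218.5  155.3] top rel origin 63.9 ((590.0636596679688, -219.69866943359375), (56.41901779174805, 22.151874542236328), 74.32567596435547) [-1.21000e-01  3.00000e-02  1.55308e+02]
```

>>> {"op": "jog_arm", "data": {
  "moves": [
    [[0,0,-2,0,0,0],[0,0,0,0,0,0]]
  ]
}}

```text
clock: 19.35
eef_pos: [590.7, -219.8, 127.5]
eef_rot: [-2.065, 1.568, -0.721]
wrist_force: [0.1, -0.1, -2.9]
finger_gap: 31.6
```

Same blocked behaviour as on the box, so the foot is on the rails. Release.

>>> {"op": "jog_arm", "data": {
  "moves": [
    [[0,0,0,0,0,0],[0,0,0,0,0,0],[0,0,0,0,0,0],[0,0,0,0,0,0],[0,0,0,0,0,0]]
  ],
  "gripper": 1
}}

```text
clock: 19.85
eef_pos: [591.1, -220.0, 127.9]
eef_rot: [-1.951, 1.567, -0.608]
wrist_force: [-0.9, -0.1, -0.2]
finger_gap: 68.2
```

>>> {"op": "jog_arm", "data": {
  "moves": [
    [[0,0,0,0,0,0],[0,0,0,0,0,0],[0,0,0,0,0,0],[0,0,0,0,0,0],[0,0,0,0,0,0]]
  ]
}}

```text
clock: 20.35
eef_pos: [591.1, -219.9, 127.7]
eef_rot: [-1.962, 1.567, -0.619]
wrist_force: [0.2, 1.1, 0.3]
finger_gap: 94.0
```

>>> {"op": "jog_arm", "data": {
  "moves": [
    [[0,0,15,0,0,0],[0,0,30,0,0,0],[0,0,40,0,0,0],[0,0,40,0,0,0],[0,0,0,0,0,0]]
  ]
}}

```text
clock: 20.85
eef_pos: [589.9, -219.4, 261.3]
eef_rot: [-1.954, 1.566, -0.611]
wrist_force: [0.6, 0.1, -0.2]
finger_gap: 93.8
```

```bash
sed -e "s/zf=zt-37.1/zf=90.0/" -e "s/W\[...,0\]-x,W\[...,1\]-y/W[...,0]-590,W[...,1]+220/" look.py > fin.py; python3 fin.py; ls pics
```

```text
(array([ 589.9, -219.4,  261.3]), 'jawyaw 76.96', 'xaxis', array([ 0.0036, -0.0025, -1.    ]), 'F', array([ 0.6,  0.1, -0.2]), 'gap 93.8', 't 20.85', 'j6 -1.76')
foot 2794 [ 588.7 -219.3   97.9] top rel origin 7.9 ((590.29052734375, -219.05294799804688), (108.33110809326172, 84.01982116699219), 76.88540649414062) [-0.0000e+00  1.0000e-03  9.7943e+01]
pads 723 [ 588.6 -218.8  138.1] top rel origin 49.4 ((590.3179931640625, -219.0558319091797), (31.691911697387695, 51.4734001159668), 77.15438842773438) [6.00000e-03 1.00000e-03 1.38107e+02]
cap 392 [ 589.7 -219.   153.4] top rel origin 63.5 ((590.0957641601562, -219.1253662109375), (20.36970329284668, 21.311508178710938), 77.15602111816406) [ 5.00000e-02 -0.00000e+00  1.53427e+02]
crop1.png
crop2.png
look_01610.png
look_01764.png
look_01910.png
look_02085.png
scene0.png
top0.png
w1.png
w2.png
w3.png
w4.png
w5.png
w6.png
```

```bash
python3 -c "
from cell import manip
print(manip.sign_off())"
```

```text
the job is handed in; nothing more can be done
None
```

The gauge measured the larger hole, was locked at its size, and is back upright on its stand, released. I handed the job in at about 21 s of the 61 s allowed. The sign-off reported no verdict, so what follows is from my own measurements.

- **Measuring:** I took the left box as the larger hole; the wrist camera fitted it at 60.1 mm. After release, the foot lay flat within about 2 mm of the hole centre. The cap then moved from 191.8 to 183.5 mm, about 8.3 mm down. The pads measured 51.8 mm over their faces, so `jaw_a` is about 6 mm.
- **Return:** I lifted the gauge by the plain block faces, without squeezing the pads.
- **Last check on the stand:** The gauge is within about 1 mm of the stand's middle and level, with the foot top at 97.9 mm against 98 expected. It lies within 0.5° of the rails. The cap is still down (63.5 mm above the foot's underside), and the pads are at 51.5 mm (`jaw_a` about 6.3 mm). The fingers are open and well above it.

**What disagreed:**
- During the first squeeze the fingers stopped at about 38 mm, not 30; this was still narrow enough for the hole.
- On touching down, both on the box and on the stand, the wrist force did not show the contact. I confirmed both landings by depth.
- Pressing the cap peaked at about 31 N.
- I did not re-measure the bystanders; the arm never went near them and I saw no contact.

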